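# Push a candle holder up out of its forming ring and centre it on the banding wheel

### The job

Push the white candle holder up out of its forming ring by raising the wooden lift handle under the tray all the way and letting go of it, so that the holder stands proud of the ring on the lift. Then take the holder from above and set it down gently, upright and centred, on the banding wheel, and let go; do not let it drop and leave the cup, jar, pot lid and tape roll alone.

Things in the scene. Friction and masses are not known exactly. Their poses are not given: they have to be found in the camera images.
- stand: Fixed ejector stand: base plate (150 x 130 x 12 mm), four posts, plywood tray (underside 142, top 150 mm above the table; from -85 to +75 mm in x, 70 mm to each side in y) carrying an aluminium ring. Origin on the table under the ring's centre, z up; the lift handle points along -x, out to the left, half towards the robot
- ring_mouth (a point): Centre of the upper rim of the aluminium ring: 178 mm above the table. Ring: outer diameter 90, inner diameter 58, height 28 mm, on the tray; below it the tray has a 46 mm hole, so the holder rests on the tray inside the ring
- lift (a joint): Upward travel of the lift in m, 0 (down) to 0.036 (up, at its stop). Its plunger, with a 36 mm head under the hole, meets the holder after 12 mm; at the stop the holder's underside is 24 mm above the tray and its top 18 mm above the ring's rim. Stiff guide: raising takes about 11 N and it stays where it is left
- lift_grip (a point): Grip point of the lift's dark wooden handle, moves with it: bar 44 mm long (stand's x), 16 wide (y), 22 high. Site at mid width and height, 14 mm from the free end, 108 mm from the ring's axis, 55 mm above the table when down. The tray's edge is 23 mm further in, 87 mm above: the gripper must lean out 30 to 45 degrees, fingers pointing down and in under the tray, also while lifting
- holder: Loose unglazed white porcelain candle holder: a solid disc, diameter 52 mm, height 22 mm, about 90 g, with a dark round candle spot on its upper face. Origin at the centre of its underside, z up. At the start it lies in the ring, 6 mm below the rim, 3 mm free all round
- wheel: Banding wheel (painter's turntable), locked, fixed: grey foot and a flat steel disc of diameter 150 mm with fine concentric lines, its top 80 mm above the table. Origin on the table under its centre
- wheel_top (a point): Centre of the banding wheel's upper face, 80 mm above the table
- cup: Bystander: white cup with blue flowers, diameter 84 mm, height 55 mm, origin at its underside's centre
- pigment_jar: Bystander: glass jar with black cap, diameter 52 mm, height 62 mm, origin at its underside's centre
- pot_lid: Bystander: white teapot lid with a knob, diameter 64 mm, height 34 mm, origin at its underside's centre
- tape_roll: Bystander: cardboard roll, diameter 60 mm, height 25 mm, origin at its underside's centre

How it is judged:
By the outcome, as a careful person would: the job done as asked, in the order asked, and still so for the second after the job is handed in, with the robot touching nothing.
It also fails if it takes over 58 s, if anything falls off the work surface, if the arm or the gripper's body presses on something with over 40 N, if the wrist force passes 120 N, or if a joint passes its speed limit or range.

### The arm

A 7-joint arm with a two-finger parallel gripper is mounted at the origin on the work surface. World frame = base frame: x ahead of the robot, y to its left, z up, the work surface at z = 0. Lengths are in m, angles in rad, forces in N, time in s.
With the tool pointing down it reaches from about 0.425 to 0.925 m from the base axis. Payload 6.8 kg.
Tool frame: the origin (TCP) lies on the mounting face of the last link; the fingertips stand 182 mm ahead of it and the grasp point (between the pads) lies 163 mm ahead of it; z points along the fingers, y is the line along which they close (so a half turn about z gives the same grasp; the last joint's range is limited). The gripper opens to 88 mm and grips with 3 to 60 N. Pads are 20 mm wide; open, the fingers measure 115 mm over their backs; the gripper's body (75 mm by 178 mm) begins 61 mm behind the grasp point.
Start: joints at [-1.457, 0.477, 0.022, 1.555, -0.011, 1.109, -0.083], TCP at [0.148, 0.658, 0.405] pointing down, gripper open.
Joint ranges: [-2.96, 2.96], [-0.34, 2.1], [-1.41, 1.46], [0.24, 2.44], [-1.37, 4.51], [0.17, 1.92], [-2.96, 2.96]. Speed limits (rad/s): [2.39, 2.39, 3.14, 3.14, 3.14, 3.14, 3.14].

### API

Orientations are given as a rotation vector (axis times angle).
In Python, from bench import robot, imaging gives the robot as it stands. The module is installed in compiled form; this text tells all that it offers. Calls block until the motion is done:
- robot.move_pose(position, orientation): joint-space move of the TCP to a pose.
- robot.line_to(position, ori=None, vel=0.15): straight line of the TCP; ori=None keeps the orientation; vel is the mean speed in m/s.
- robot.move_j(angles): joint-space move.
- robot.ungrasp() and robot.grasp(): open the fingers fully, or close them until they stop; the grip force is fixed at half the most.
- robot.hold(seconds).
- robot.solve_ik(position, orientation): joint angles nearest the present ones, or None.
- imaging.snapshot(name): name is "scene" or "top" or "wrist"; returns (picture, depth): 384x512x3 uint8, red, green, blue; 384x512 float32, m along the optical axis (not along the pixel's ray), 0 where there is no reading.
- imaging.get_calibration(name): a dict with "K" (3x3 intrinsics, pixels), "D" ([k1, k2, p1, p2, k3] as OpenCV has them; the pictures are not rectified), "rvec" (rotation vector, rad) and "tvec" (3), from world to camera coordinates, as OpenCV has them; the wrist camera has in their place "T_tool_cam" (4x4, takes a point from camera to tool coordinates, whose origin is the TCP and whose axes are the flange's). Camera axes: x right, y down, z forward; pixel columns grow to the right and rows downward; lengths in m; the calibration is good to about 2 mm. A picture is of the moment at which its call begins: read the wrist's pose just before it. get_calibration takes no time and is no camera call.
A pose or a line that the arm cannot do raises robot.PlanningError and nothing moves.
- robot.finish_job(): hands the job in; it is judged then, once.
Readings, each from a call of its own:
- robot.get_time_s(): time.
- robot.get_joint_pos(): joint angles.
- robot.get_dq(): joint speeds.
- robot.get_effort(): joint torques, N m.
- robot.get_tool_pos(): TCP position.
- robot.get_tool_rot(): TCP orientation.
- robot.get_wrist_force(): force on the tool from outside, world axes, zero at the start.
- robot.get_moment(): the same for the moment, N m.
- robot.get_opening(): opening from 0.0 (shut) to 1.0 (fully open).
- robot.get_finger_force(): force on a finger pad.
Only numpy, scipy, OpenCV 4.12 (cv2) and the standard library are available. Lean on these libraries where they do the work, as an engineer would, in place of code of your own. Each camera call takes 0.05 s, during which the arm holds its last target. There are 200 camera calls.

## Working session

There is one attempt and no reset: what is moved stays moved. The work goes in short steps, each a Python script; the robot and the scene stay as the last script left them, time stands still between calls to the robot, and variables do not carry over. Pictures are saved under pics/ and viewed, at most 10 in all, crops included, and the job is handed in when it is done.

```bash
mkdir -p pics
cat > h.py <<'E'
import numpy as np, cv2
from bench import robot, imaging
from scipy.spatial.transform import Rotation as R
def cam(name):
    c=imaging.get_calibration(name); K=np.array(c['K']);D=np.array(c['D'],float)
    if name=='wrist':
        T=np.eye(4);T[:3,:3]=R.from_rotvec(robot.get_tool_rot()).as_matrix();T[:3,3]=robot.get_tool_pos()
        T=T@np.array(c['T_tool_cam'])
    else:
        M=np.eye(4);M[:3,:3]=R.from_rotvec(np.ravel(c['rvec'])).as_matrix();M[:3,3]=np.ravel(c['tvec']);T=np.linalg.inv(M)
    return K,D,T
def cloud(depth,K,D,T):
    h,w=depth.shape;u,v=np.meshgrid(np.arange(w),np.arange(h))
    n=cv2.undistortPoints(np.stack([u,v],-1).reshape(-1,1,2).astype(float),K,D).reshape(h,w,2)
    P=np.dstack([n,np.ones((h,w))])*depth[...,None]
    return P@T[:3,:3].T+T[:3,3]
def ray(px,z,K,D,T):
    n=cv2.undistortPoints(np.array(px,float).reshape(-1,1,2),K,D).reshape(-1,2)
    d=np.c_[n,np.ones(len(n))]@T[:3,:3].T
    return T[:3,3]+d*((z-T[2,3])/d[:,2])[:,None]
E
python3 - <<'E'
from h import *
ims=[]
for n in ['scene','top']:
    k=cam(n);p,d=imaging.snapshot(n);np.savez(f'{n}.npz',p=p,d=d,K=k[0],D=k[1],T=k[2])
    cv2.imwrite(f'pics/{n}.png',p[...,::-1]);print(n,k[2].round(3).tolist())
print(robot.get_tool_rot(),robot.get_time_s(),imaging.get_calibration('wrist')['T_tool_cam'])
E
```

```text
scene [[-0.543, 0.55, -0.634, 1.293], [0.84, 0.357, -0.409, 0.487], [0.002, -0.755, -0.656, 0.914], [0.0, 0.0, 0.0, 1.0]]
top [[-0.002, -0.989, 0.149, 0.363], [-1.0, 0.003, 0.006, -0.037], [-0.006, -0.149, -0.989, 1.203], [0.0, 0.0, 0.0, 1.0]]
[-3.47742289e-01 -3.12224420e+00  2.46731156e-03] 0.1 [[-6.14155147e-04 -9.70709752e-01 -2.40254448e-01  6.42199652e-02]
 [ 9.99998078e-01 -1.48818610e-04 -1.95498687e-03  1.03817802e-03]
 [ 1.86197049e-03 -2.40255187e-01  9.70707978e-01  1.97686277e-02]
 [ 0.00000000e+00  0.00000000e+00  0.00000000e+00  1.00000000e+00]]
```

View pics/scene.png

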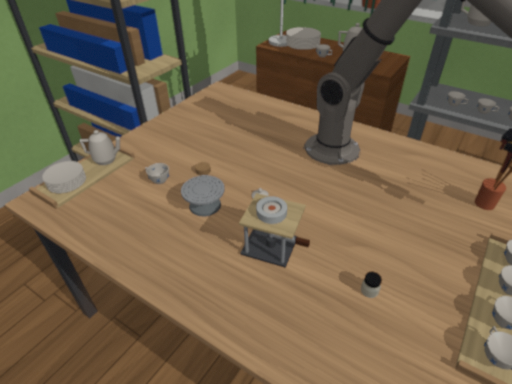

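View pics/top.png

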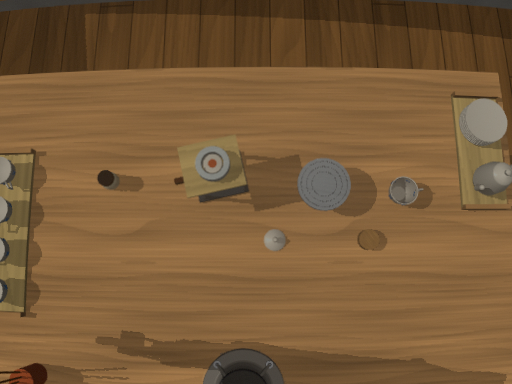

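The scene view shows the stand (ring at about 272,209, handle 302,240), with the wheel at about 203,190. In the top view the ring is at about (212,163), the handle (180,181), the wheel (324,184), lid (275,240), jar (107,180), tape (369,240) and cup (404,191).

Run:
```python
from h import *
z=np.load('top.npz');p,d,K,D,T=[z[k] for k in ['p','d','K','D','T']]
C=cloud(d,K,D,T)
print('approx',ray([(212,163)],.178,K,D,T).round(3),ray([(180,181)],.055,K,D,T).round(3),ray([(324,184)],.08,K,D,T).round(3), ray([(275,240),(107,180),(369,240),(404,191)],.03,K,D,T).round(3).tolist())
print('depth pts',C[163,212].round(3),C[181,180].round(3),C[184,324].round(3))
def roi(x0,x1,y0,y1,za,zb):
    m=np.zeros(d.shape,np.uint8);m[y0:y1,x0:x1]=1
    return (m>0)&(C[...,2]>za)&(C[...,2]<zb)
# wheel
m=roi(285,365,145,225,.07,.09).astype(np.uint8)
c=max(cv2.findContours(m,0,2)[0],key=cv2.contourArea);e=cv2.fitEllipse(c)
q=ray(c.reshape(-1,2),.08,K,D,T);print('wheel',ray([e[0]],.08,K,D,T),'r',np.linalg.norm(q-ray([e[0]],.08,K,D,T),axis=1).mean(),'z',np.median(C[m>0][:,2]))
# ring
m=roi(185,245,130,200,.166,.19).astype(np.uint8)
c=max(cv2.findContours(m,0,2)[0],key=cv2.contourArea);e=cv2.fitEllipse(c)
rc=ray([e[0]],.178,K,D,T)[0];q=ray(c.reshape(-1,2),.178,K,D,T);print('ring',rc,'r',np.linalg.norm(q-rc,axis=1).mean(),e)
# tray
m=roi(165,260,120,215,.14,.19).astype(np.uint8)
c=max(cv2.findContours(m,0,2)[0],key=cv2.contourArea)
q=ray(c.reshape(-1,2),.15,K,D,T)[:,:2].astype(np.float32);b=cv2.minAreaRect(q);print('tray',b,cv2.boxPoints(b).round(3).tolist())
h=roi(165,190,170,195,.03,.09);print('handle',h.sum(),C[h].mean(0),C[h].min(0),C[h].max(0))
```

```text
approx [[0.613 0.074 0.178]] [[0.591 0.179 0.055]] [[ 0.576 -0.229  0.08 ]] [[0.423, -0.093, 0.03], [0.601, 0.404, 0.03], [0.421, -0.364, 0.03], [0.564, -0.476, 0.03]]
depth pts [0.615 0.075 0.171] [0.588 0.176 0.068] [ 0.576 -0.229  0.081]
wheel [[ 0.57639945 -0.22774305  0.08      ]] r 0.07359396581825736 z 0.07961516739095065
ring [0.61410158 0.07407172 0.178     ] r 0.042852314076506984 ((212.04281616210938, 162.7113494873047), (32.595272064208984, 33.138702392578125), 64.87699890136719)
tray ((0.6137610077857971, 0.0798671543598175), (0.13950340449810028, 0.1585734337568283), 12.96422004699707) [[0.527999997138977, 0.14100000262260437], [0.5640000104904175, -0.013000000268220901], [0.699999988079071, 0.017999999225139618], [0.6639999747276306, 0.17299999296665192]]
handle 56 [0.59084029 0.17875946 0.07098212] [0.5826405  0.16640825 0.05548808] [0.60228425 0.19348133 0.0779337 ]
```

```bash
cat >> h.py <<'E'
u=np.array([-.225,.974,0]);u/=np.linalg.norm(u);v=np.array([u[1],-u[0],0]);a=np.radians(40)
def handle_pose(g,back=0.):
    z=-np.sin(a)*u-np.cos(a)*np.array([0,0,1]);M=np.c_[np.cross(v,z),v,z]
    return np.array(g)-z*(.163+back),R.from_matrix(M).as_rotvec()
E
python3 - <<'E'
from h import *
ring=np.array([.614,.074,0]);g=ring+.108*u+[0,0,.055];print(g)
for b in (.09,0): 
    q=robot.solve_ik(*handle_pose(g,b));print(None if q is None else np.round(q,2))
q=robot.solve_ik(*handle_pose(g+[0,0,.036]));print(np.round(q,2) if q is not None else q)
robot.move_pose(*handle_pose(g,.09));print(robot.get_time_s(),robot.get_wrist_force())
k=cam('wrist');p,d=imaging.snapshot('wrist');np.savez('w1.npz',p=p,d=d,K=k[0],D=k[1],T=k[2]);cv2.imwrite('pics/w1.png',p[...,::-1])
E
```

```text
[0.5896915  0.17922878 0.055     ]
[-1.18  0.79  0.61  1.69  0.23  1.09 -0.57]
[-1.11  0.87  0.6   1.76  0.23  0.91 -0.57]
[-1.13  0.82  0.63  1.76  0.24  0.96 -0.54]
2.2917 [-0.06307405  0.67136003  0.46269338]
```

View pics/w1.png

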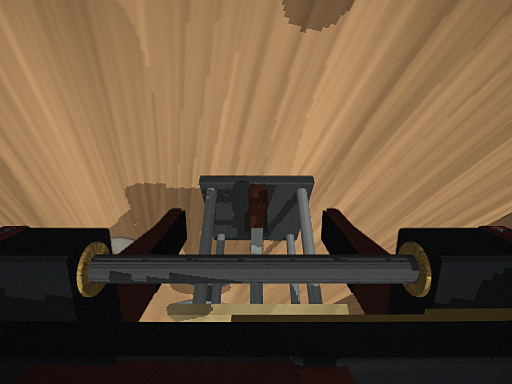

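The wrist view shows the dark-red handle at about x 250-267, y 184-228, nearly centred between the fingers.

Run:
```python
from h import *
z=np.load('w1.npz');p,d,K,D,T=[z[k] for k in ['p','d','K','D','T']]
C=cloud(d,K,D,T);hsv=p.astype(int)
m=np.zeros(d.shape,bool);m[180:232,240:280]=1
m&=(hsv[...,0]-hsv[...,2]>25)&(C[...,2]<.1)&(C[...,2]>.03)
o=np.array([.614,.074,0]);q=C[m]-o
s=np.c_[q@u,q@v,C[m][:,2]]
print(m.sum(),np.percentile(s,[2,10,50,90,98],axis=0).round(4))
# edges by ray onto top plane z=.066 per row
for r in range(184,230,6):
    c=np.where(m[r])[0]
    if len(c):
        P=ray([(c[0]-.5,r),(c[-1]+.5,r)],.066,K,D,T)-o;print(r,c[0],c[-1],(P@u).round(4),(P@v).round(4),d[r,c].mean().round(3))
```

```text
283 [[ 0.0831 -0.0021  0.0547]
 [ 0.0886 -0.0011  0.0565]
 [ 0.119   0.0024  0.0726]
 [ 0.1235  0.0084  0.0737]
 [ 0.124   0.0111  0.074 ]]
190 250 260 [0.1324 0.1324] [-0.0021  0.0069] 0.229
196 249 258 [0.1237 0.1237] [-0.003   0.0054] 0.225
208 250 262 [0.1045 0.1045] [-0.0024  0.0093] 0.226
214 253 260 [0.0939 0.0939] [0.0003 0.0077] 0.234
220 250 261 [0.0824 0.0825] [-0.0026  0.0089] 0.243
226 250 262 [0.0701 0.0702] [-0.0028  0.0103] 0.252
```

Run:
```python
from h import *
z=np.load('w1.npz');p,d,K,D,T=[z[k] for k in ['p','d','K','D','T']]
C=cloud(d,K,D,T);o=np.array([.614,.074,0])
for r in (192,198,206,214,222): print(r,[tuple(map(int,x)) for x in p[r,244:274:2]],'\n  z',C[r,244:274:2,2].round(3),'v',((C[r,244:274:2]-o)@v).round(3))
```

```text
192 [(32, 33, 34), (35, 37, 37), (31, 32, 32), (40, 20, 12), (47, 26, 18), (51, 30, 20), (55, 30, 21), (26, 15, 6), (29, 15, 6), (29, 15, 9), (27, 13, 6), (30, 16, 14), (34, 37, 38), (36, 36, 36), (33, 35, 34)] 
  z [0.011 0.013 0.013 0.061 0.061 0.062 0.061 0.061 0.061 0.062 0.061 0.061
 0.012 0.012 0.012] v [-0.01  -0.008 -0.005 -0.002 -0.     0.002  0.003  0.005  0.007  0.008
  0.01   0.012  0.018  0.021  0.023]
198 [(36, 39, 38), (36, 38, 37), (31, 31, 30), (31, 19, 13), (28, 16, 12), (36, 21, 14), (38, 22, 17), (38, 18, 13), (28, 18, 8), (28, 17, 10), (30, 14, 8), (24, 11, 2), (37, 41, 39), (31, 32, 32), (48, 52, 52)] 
  z [0.011 0.012 0.013 0.067 0.068 0.068 0.068 0.068 0.067 0.067 0.068 0.067
 0.012 0.012 0.011] v [-0.01  -0.008 -0.005 -0.002 -0.     0.002  0.003  0.005  0.007  0.008
  0.01   0.012  0.019  0.021  0.024]
206 [(34, 35, 35), (34, 36, 35), (32, 33, 32), (34, 19, 10), (40, 23, 13), (37, 18, 11), (39, 23, 15), (68, 38, 26), (38, 23, 11), (38, 21, 15), (38, 23, 15), (30, 14, 5), (33, 34, 34), (51, 53, 53), (50, 52, 53)] 
  z [0.012 0.012 0.013 0.074 0.074 0.073 0.073
[... 303 characters left out ...]
, (36, 18, 13), (16, 7, 4), (57, 58, 59), (51, 54, 54), (51, 52, 50)] 
  z [0.012 0.017 0.019 0.073 0.073 0.074 0.073 0.073 0.073 0.073 0.073 0.071
 0.012 0.013 0.013] v [-0.011 -0.008 -0.006 -0.002 -0.     0.002  0.003  0.005  0.007  0.009
  0.01   0.012  0.021  0.023  0.026]
222 [(28, 31, 30), (26, 25, 27), (25, 27, 27), (44, 25, 15), (55, 28, 15), (61, 35, 24), (36, 22, 15), (38, 21, 15), (41, 22, 16), (40, 24, 14), (34, 18, 11), (19, 21, 21), (54, 58, 57), (39, 41, 40), (32, 32, 34)] 
  z [0.012 0.029 0.03  0.072 0.073 0.074 0.073 0.074 0.073 0.073 0.073 0.028
 0.012 0.012 0.012] v [-0.012 -0.008 -0.006 -0.002 -0.     0.002  0.004  0.005  0.007  0.009
  0.011  0.017  0.022  0.024  0.027]
```

Run:
```python
from h import *
g=np.array([.614,.074,0])+.109*u+.005*v+[0,0,.062]
robot.line_to(*handle_pose(g,.09)[:1],vel=.1)
robot.line_to(handle_pose(g)[0],vel=.08);print(robot.get_wrist_force())
robot.grasp();print('opening',robot.get_opening()*88,robot.get_finger_force(),robot.get_wrist_force().round(1),robot.get_time_s())
robot.hold(.3);print(robot.get_wrist_force(),robot.get_tool_pos()-handle_pose(g)[0])
```

```text
[-0.2618266  -0.01880471 -0.06144175]
opening 15.758100131682408 30.000697374343872 [-5.1  0.4  3.1] 4.9667
[-6.18410574  0.01311501  2.09406378] [-0.00085157 -0.00021701 -0.00027184]
```

Run:
```python
from h import *
p0=robot.get_tool_pos();f0=robot.get_wrist_force()[2]
for h in [.01,.018,.024,.026,.028,.030,.032,.034,.036,.038,.040]:
    robot.line_to(p0+[0,0,h],vel=.03);f=robot.get_wrist_force()
    print(h,(robot.get_tool_pos()-p0)[2].round(4),f.round(1),(robot.get_opening()*88).round(2))
    if f[2]<-24: break
print(robot.get_time_s())
```

```text
Traceback (most recent call last):
AttributeError: 'float' object has no attribute 'round'
```

Run:
```python
from h import *
p0=robot.get_tool_pos();p0[2]-=.01
for h in [.01,.018,.024,.026,.028,.030,.032,.034,.036,.038,.040]:
    robot.line_to(p0+[0,0,h],vel=.03);f=robot.get_wrist_force()
    print(h,(robot.get_tool_pos()-p0)[2].round(4),f.round(1))
    if f[2]<-24: break
print(robot.get_time_s())
```

```text
0.01 0.01 [-1.1 -0.9 -7.1]
0.018 0.0185 [-4.  -0.7 -5. ]
0.024 0.0244 [-4.1 -0.8 -3.9]
0.026 0.0261 [-3.5 -1.  -7. ]
0.028 0.028 [-3.1 -1.1 -9.2]
0.03 0.0294 [ -0.6  -2.8 -18.4]
0.032 0.0301 [  5.1  -5.7 -28.5]
7.7583
```

```bash
cat >> h.py <<'E'
def down(g,ang=np.arctan2(.974,-.225)):  # grasp point, heading of tool x
    x=np.array([np.cos(ang),np.sin(ang),0]);z=np.array([0,0,-1.]);
    return np.array(g)-z*.163,R.from_matrix(np.c_[x,np.cross(z,x),z]).as_rotvec()
E
python3 - <<'E'
from h import *
p=robot.get_tool_pos();robot.line_to(p-[0,0,.0005],vel=.03);print(robot.get_wrist_force())
robot.ungrasp();print(robot.get_wrist_force(),robot.get_opening())
p=robot.get_tool_pos();M=R.from_rotvec(robot.get_tool_rot()).as_matrix()
robot.line_to(p-.13*M[:,2],vel=.12)
k=cam('wrist');im,d=imaging.snapshot('wrist');C=cloud(d,*k)
m=(C[...,2]>.085)&(C[...,2]<.125);q=(C-[.614,.074,0]);m&=(abs(q@v)<.03)&((q@u)>.09)&((q@u)<.13)
print('handle top',m.sum(),np.percentile(C[m][:,2],[50,90]))
for A in (103,167,-167,120,140,77,-77,-13): 
  qs=[robot.solve_ik(*down(x,np.radians(A))) for x in ([.614,.074,.2],[.576,-.228,.1])];print(A,[None if q is None else np.round(q,2) for q in qs])
print(robot.get_time_s())
E
```

```text
[ -3.2628104   -1.89437856 -12.02417583]
[ 0.28704049 -0.26967478 -0.50220868] 0.9980691766386568
handle top 477 [0.10139664 0.10252253]
103 [array([-0.57,  0.46,  0.47,  1.76, -0.24,  0.98,  0.22]), array([ 0.05,  0.56,  0.31,  1.82, -0.23,  0.79,  0.7 ])]
167 [array([-0.43,  0.43,  0.28,  1.75, -0.14,  0.97,  1.25]), array([ 0.22,  0.55,  0.07,  1.81, -0.05,  0.78,  1.67])]
-167 [array([-0.34,  0.43,  0.16,  1.75, -0.08,  0.97,  1.65]), array([ 0.31,  0.55, -0.04,  1.81,  0.03,  0.79,  2.05])]
120 [array([-0.57,  0.45,  0.46,  1.76, -0.24,  0.98,  0.52]), array([ 0.1 ,  0.56,  0.24,  1.82, -0.18,  0.78,  0.95])]
140 [array([-0.55,  0.45,  0.44,  1.76, -0.22,  0.98,  0.85]), array([ 0.16,  0.55,  0.16,  1.82, -0.12,  0.78,  1.25])]
77 [array([-0.61,  0.47,  0.53,  1.77, -0.28,  0.98, -0.2 ]), array([-0.01,  0.58,  0.39,  1.83, -0.29,  0.79,  0.3 ])]
-77 [array([-1.01,  0.8 ,  1.27,  1.79, -0.83,  1.21, -2.4 ]), array([-0.49,  1.  ,  1.26,  1.86, -1.06,  1.16, -1.75])]
-13 [array([-0.89,  0.61,  0.98,  1.78, -0.57,  1.06, -1.5 ]), array([-0.23,  0.66,  0.72,  1.84, -0.57,  0.85, -1.03])]
10.475
```

Run:
```python
from h import *
robot.move_pose(*down([.614,.074,.32]))
k=cam('wrist');p,d=imaging.snapshot('wrist');np.savez('w2.npz',p=p,d=d,K=k[0],D=k[1],T=k[2]);cv2.imwrite('pics/w2.png',p[...,::-1])
C=cloud(d,*k);q=C-[.614,.074,0]
near=np.linalg.norm(q[...,:2],axis=-1)<.06
m=(near&(C[...,2]>.188)&(C[...,2]<.206)).astype(np.uint8)
c=max(cv2.findContours(m,0,2)[0],key=cv2.contourArea)
P=ray(c.reshape(-1,2),.196,*k);o,r=cv2.minEnclosingCircle(P[:,:2].astype(np.float32));e=cv2.fitEllipse(c)
print('holder',o,r,ray([e[0]],.196,*k),'z',np.median(C[m>0][:,2]),e)
m2=(near&(C[...,2]>.171)&(C[...,2]<.186)).astype(np.uint8)
print('ring z',np.median(C[m2>0][:,2]),robot.get_time_s())
c=max(cv2.findContours(m2|m,0,2)[0],key=cv2.contourArea);P=ray(c.reshape(-1,2),.178,*k);print('ring',cv2.minEnclosingCircle(P[:,:2].astype(np.float32)),P.min(0),P.max(0))
```

```text
holder (0.6170473098754883, 0.0772627592086792) 0.026098839938640594 [[0.61703669 0.07778944 0.196     ]] z 0.196187382754944 ((256.6697082519531, 185.5238494873047), (48.502845764160156, 49.051666259765625), 90.63928985595703)
ring z 0.17814825127405334 11.45
ring ((0.6174919605255127, 0.07651377469301224), 0.04484495893120766) [0.57323849 0.03179582 0.178     ] [0.66214892 0.1210677  0.178     ]
```

View pics/w2.png

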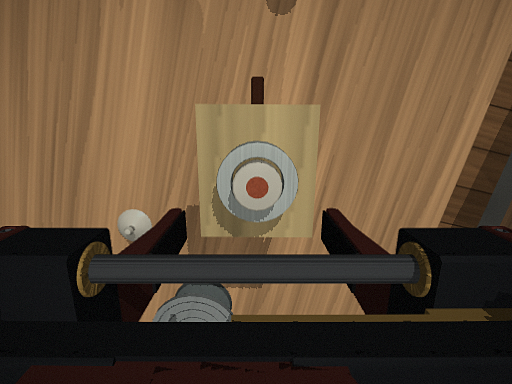

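The holder (centre about 257,187) stands proud of the ring, with a 26 mm radius at z=0.196. I'll measure the wheel from close by the same way, then grasp.

Run:
```python
from h import *
robot.move_pose(*down([.576,-.228,.28]))
k=cam('wrist');p,d=imaging.snapshot('wrist');cv2.imwrite('pics/w3.png',p[...,::-1])
C=cloud(d,*k);m=((C[...,2]>.074)&(C[...,2]<.086)&(np.linalg.norm(C[...,:2]-[.578,-.226],axis=-1)<.1)).astype(np.uint8)
c=max(cv2.findContours(m,0,2)[0],key=cv2.contourArea)
P=ray(c.reshape(-1,2),.08,*k)
from scipy.optimize import least_squares
s=least_squares(lambda x:np.hypot(P[:,0]-x[0],P[:,1]-x[1])-.0745,[.577,-.227],loss='soft_l1',f_scale=.001)
print('wheel',s.x,np.median(abs(s.fun)),np.median(C[m>0][:,2]),cv2.minEnclosingCircle(P[:,:2].astype(np.float32)))
robot.move_pose(*down([.617,.0775,.30]))
robot.line_to(down([.617,.0775,.2005])[0],vel=.1);print(robot.get_wrist_force())
robot.grasp();print(robot.get_opening()*88,robot.get_finger_force(),robot.get_wrist_force(),robot.get_time_s())
```

```text
wheel [ 0.58007089 -0.22780792] 0.0003980890999163711 0.08020846640892706 ((0.5802492499351501, -0.22784528136253357), 0.07489071041345596)
[-0.40784321 -0.15732181 -0.55123064]
50.967173918656236 30.000281141255982 [-0.93405748  0.17897698  0.8385364 ] 15.6667
```

Run:
```python
from h import *
robot.line_to(down([.617,.0775,.29])[0],vel=.1);robot.hold(.2);print('carry',robot.get_wrist_force().round(2),robot.get_opening()*88)
robot.line_to(down([.580,-.228,.26])[0],vel=.15)
robot.line_to(down([.580,-.228,.13])[0],vel=.12)
robot.line_to(down([.580,-.228,.110])[0],vel=.05);robot.hold(.2)
f0=robot.get_wrist_force()[2];h=.1095
while h>.1035:
    robot.line_to(down([.580,-.228,h])[0],vel=.02);robot.hold(.08);f=robot.get_wrist_force()[2]-f0
    print(round(h,4),round(f,2))
    if f>2: break
    h-=.0005
print(robot.get_tool_pos()-[0,0,.163],robot.get_opening()*88,robot.get_time_s())
```

```text
carry [-0.2   0.66 -0.43] 51.250291286130356
0.1095 0.58
0.109 0.46
0.1085 -0.32
0.108 0.18
0.1075 0.3
0.107 0.3
0.1065 0.91
0.106 6.38
[ 0.58003667 -0.22809332  0.10650157] 51.49515675402804 23.7667
```

Contact came at the height I expected. I'll release, back off and check.

Run:
```python
from h import *
robot.line_to(down([.580,-.228,.1064])[0],vel=.02)
robot.ungrasp();robot.hold(.2);print(robot.get_wrist_force())
robot.line_to(down([.580,-.228,.28])[0],vel=.12)
k=cam('wrist');p,d=imaging.snapshot('wrist');cv2.imwrite('pics/w4.png',p[...,::-1])
C=cloud(d,*k);m=((C[...,2]>.094)&(C[...,2]<.11)&(np.linalg.norm(C[...,:2]-[.58,-.228],axis=-1)<.05)).astype(np.uint8)
c=max(cv2.findContours(m,0,2)[0],key=cv2.contourArea)
print(cv2.minEnclosingCircle(ray(c.reshape(-1,2),.102,*k)[:,:2].astype(np.float32)),np.percentile(C[m>0][:,2],[5,50,95]),robot.get_time_s())
```

```text
[-0.33605377  0.49628918  0.60672169]
((0.5813000202178955, -0.22810006141662598), 0.026028644293546677) [0.10039436 0.1021639  0.10343341] 26.6083
```

View pics/w4.png

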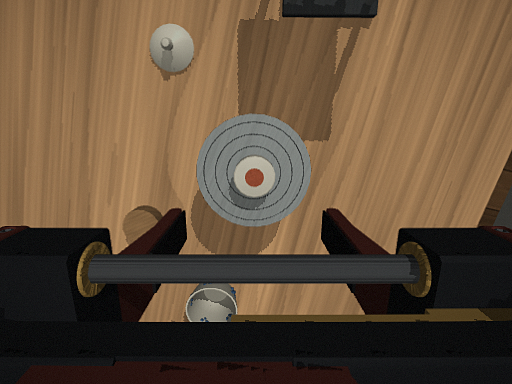

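The holder (254,177) stands flat on the wheel with its top at z=0.102, about 1 mm off centre. The gripper is clear of everything.

```bash
python3 -c "
from h import *
print(robot.finish_job())"
```

```text
the job is handed in; nothing more can be done
None
```

The lift handle was raised to its stop and released, the holder was set down upright on the banding wheel about 1 mm off centre and let go, and the job was handed in at about 27 s.

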